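# Lock a power board in its test jig and book it in

## Robot

A 6-joint arm with a two-finger parallel gripper is mounted at the origin on the work surface. World frame = base frame: x ahead of the robot, y to its left, z up, the work surface at z = 0. Lengths are in m, angles in rad, forces in N, time in s.
With the tool pointing down it reaches from about 0.425 to 1.125 m from the base axis. Payload 14.9 kg.
Tool frame: the origin (TCP) lies midway between the tips of the shut fingers; the grasp point (between the pads) lies 19 mm behind it (ctrl.grip_point_offset is the distance from the TCP to the grasp point, in m); z points along the fingers, y is the line along which they close (so a half turn about z gives the same grasp; the last joint's range is limited). The gripper opens to 91 mm and grips with 3 to 60 N. Pads are 32 mm wide; open, the fingers measure 118 mm over their backs; the gripper's body (76 mm by 178 mm) begins 60 mm behind the grasp point.
Start: joints at [1.302, 0.379, 1.734, -0, 1.028, -0.033], TCP at [0.164, 0.681, 0.214] pointing down, gripper open.
Joint ranges: [-2.77, 2.77], [-0.74, 2.19], [0, 2.66], [-1.06, 4.2], [0.31, 2.87], [-3.08, 3.08]. Speed limits (rad/s): [1.89, 1.89, 2.39, 3.14, 3.14, 3.14].

## Interface

Orientations are given as a 3x3 rotation matrix whose columns are the frame's x, y, z axes.
In Python, from rig import ctrl gives the robot as it stands.
- The arm moves only by the tool move_arm, never from a script. Its argument "commands" is a list of rows, each a list of 5 numbers: the shift along the tool's x, y, z in m, then the turn about the tool's z in rad, then the finger opening in m, from 0 to 0.0912. A call has 1 to 20 rows; each row is the pose to reach, as a shift and turn from the pose commanded when the call began, along the tool's axes at that moment; what a row does not reach only later rows make up. A row lasts 1/8 s, in which the tool goes at most 62.5 mm and 10.7 degrees, less where a joint would pass 70% of its speed; a pose out of reach is approached as far as the arm can. A call with a gripper value outside its range is refused whole. The fingers move at their own pace and stop on an object; the grip force is fixed at half the most. Time passes only in rows, so rows that repeat a pose let the fingers close. It gives the time, the measured TCP pose, the force, the opening and the grip force at its end, in the units of the state.
- ctrl.state(): the state, without advancing time (a new reading comes with each control period).
- ctrl.capture(name): name is "scene" or "side" or "wrist"; returns a dict with "frame" (400x640x3 uint8, red, green, blue), "mtx" (3x3 intrinsics, pixels), "cam_to_world" (4x4, takes a point from camera to world coordinates). Camera axes: x right, y down, z forward; pixel columns grow to the right and rows downward; lengths in m; the calibration is good to about 2 mm. The wrist camera is an equidistant fisheye: a pixel r from the principal point sees the ray r / f radians off the axis. A picture is of the moment at which its call begins. There is no depth.
- ctrl.job_done(): hands the job in; it is judged then, once.
The state is a dict: "time_s": time; "joint_pos": joint angles; "qd": joint speeds; "tau": joint torques, N m; "ee_pos": TCP position; "ee_rot": TCP orientation; "contact_force": force on the tool from outside, world axes, zero at the start; "torque": the same for the moment, N m; "width": finger opening in m; "grasp_force": force on a finger pad.
Only numpy, scipy, OpenCV 4.12 (cv2) and the standard library are available. Lean on these libraries where they do the work, as an engineer would, in place of code of your own. Each camera call takes 0.05 s, during which the arm holds its last target. There are 200 camera calls.

## Task

Swing the jig's hinged keeper bar over the power board and press it gently down, without forcing it, until it snaps fully home in its catch. Then squeeze the trigger of the scanner in its stand all the way in and let it spring back. Leave the board lying in its nest, and the loose coil, capacitor and heat sink around the jig where they are.

Things in the scene. Friction and masses are not known exactly. Their poses are not given: they have to be found in the camera images.
- jig: aluminium test jig, bolted down. Origin: nest centre at bench height; z up, y along the keeper bar from catch post (-y) to hinge (+y), x along the hinge pin. Base plate 12 mm thick, x -140 to 70, y -125 to 125 mm (x below -70 is a front shelf). Hinge cheeks 42 mm wide in x, y 69 to 95 mm, 76 mm high. Catch post 44 mm wide in x, y -87 to -117 mm, 84 mm high.
- catch (a point): the sprung steel nose of the catch, 72 mm above the bench on the +y face of the catch post. The bar's end must be pushed down past it (10 to 18 N on the thumb stud) and then snaps in beneath it. Axes as the jig's.
- keeper (a joint): angle of the keeper bar, rad: 0 = lying level across the board, fully home in its catch; about 1.57 = standing straight up; 1.95 = leaning right back. The hinge is stiff, so the bar stays where it is left. Resting unlatched on the sprung nose it reads about 0.1.
- keeper_hinge (a point): the bar's hinge axis, mid-width, at (0, 80, 64) mm in the jig's frame. The bar is steel, 20 mm wide (along the jig's x), 12 mm thick (6 either side of the axis plane), and ends 154 mm from the hinge axis.
- stud_foot (a point): point on the bar's upper face (the face uppermost when shut), 122 mm along the bar from the hinge axis, 6 mm off its axis plane, where the black thumb stud (28 mm across, head 8 mm thick) is screwed in; moves with the bar. The stud's screw is set differently each time and is not measured: its top stands 12 to 34 mm above this point. Pressing the stud over 30 N is forcing it.
- nest (a point): where the centre of the board's underside belongs, 20 mm above the bench, fixed to the jig.
- board: tan power-supply board lying loose in the jig's nest, 120 x 108 x 4 mm with components up to 32 mm above that; origin at the centre of its underside.
- scanner: pistol-grip code reader lying on its side in a fixed stand. Origin at bench height under its head; z up, nose to +y (towards the jig), handle out to -x. Head 54 x 146 mm seen from above (78 mm wide at the nose), top 111 mm above the bench. Handle 30 mm (y) by 28 mm (z), its axis at y -25, z 80 mm, from x -27 to -137 mm, clear beneath; trigger on its +y side.
- squeeze (a point): middle of the grasp on the scanner's handle, at (-65, -20.5, 80) mm in the scanner's frame, axes as the scanner's: midway across y between the handle's back (19.5 mm away at -y) and the front of the fully squeezed trigger (+y). Handle and trigger together measure about 49 mm across here when released, 40 mm when squeezed.
- trigger (a joint): angle of the sprung scanner trigger, rad: 0 = released, 0.28 = fully squeezed in. Takes about 3 N to start and 9 N to squeeze fully.
- trigger_face (a point): point on the outer (+y) face of the trigger, 35 mm from its pivot, moves with it. The trigger is black, 50 mm long, 18 mm high.
- coil: a small copper ring, 34 mm across, 14 mm high, standing on the jig's front shelf; origin at its underside centre; leave it alone
- capacitor: a black can, 26 mm across, 40 mm high, standing on the jig's front shelf; origin at its underside centre; leave it alone
- heatsink: a finned aluminium heat sink, 70 x 30 x 26 mm, on the bench between jig and scanner; origin at its underside centre; leave it alone
Mind the look-alikes: they are no part of the job. Leave any red look-alike of the scanner alone.

How it is judged:
On the way, in this order (a step that is already met when the one before it is completed fails the run):
1. the keeper bar is snapped fully home in its catch (within 0.03 rad of level) (value of joint keeper below 0.03 rad), for 0.3 s.
2. with the bar shut, the scanner trigger is squeezed in (beyond 0.22 rad) (value of joint keeper below 0.03 rad and value of joint trigger above 0.22 rad), for 0.15 s.
At the end, for the whole second after the job is handed in: The keeper bar is within 0.03 rad of shut and stays there, the trigger is back within 0.05 rad of released, and the board lies flat at rest in its nest (centre within 8 mm sideways and 4 mm in height, tilt under 0.06 rad) (value of joint keeper below 0.03 rad and value of joint trigger below 0.05 rad and horizontal distance between board and nest below 0.008 m and z of board in the frame of nest below 0.004 m and angle between board's own z axis and vertical below 0.06 rad and linear speed of board below 0.02 m/s); the robot touches nothing.
It fails at once if the fingers press on the keeper bar or its stud with more than 35 N (contact force between the fingers and keeper above 35 N).
It fails at once if the loose coil, capacitor or heat sink is moved by more than 30 mm (distance of any of coil, capacitor, heatsink from where it was at the start of the episode above 0.03 m).
It also fails if it takes over 51 s, if anything falls off the work surface, if the arm or the gripper's body presses on something with over 40 N, if the wrist force passes 120 N, or if a joint passes its speed limit or range.

## Working session

There is one attempt and no reset: what is moved stays moved. The work goes in short steps, Python scripts to look and compute and a tool call to move; the robot and the scene stay as the last step left them, time stands still between calls to the robot, and variables do not carry over. Pictures are saved under pics/ and viewed, at most 10 in all, crops included, and the job is handed in when it is done.

Besides the shell and the picture viewer there is one more tool, called after "Request:" by a JSON object that holds its "fn" and its "kwargs", one argument or row to a line. move_arm: Moves the arm, as the interface text tells. Its arguments: {"type":"object","properties":{"commands":{"type":"array"}},"required":["commands"]}

```bash
mkdir -p pics; ls; python3 - <<'E'
from rig import ctrl
import cv2,numpy as np
np.set_printoptions(precision=4,suppress=True)
for n in("scene","side","wrist"):
    c=ctrl.capture(n); cv2.imwrite(f"pics/{n}0.png",c["frame"][:,:,::-1]); print(n,c["mtx"],c["cam_to_world"])
s=ctrl.state();print(s)
E
```

```text
pics
scene [[458.9284   0.     328.5588]
 [  0.     458.9284 196.8304]
 [  0.       0.       1.    ]] [[-0.1048  0.6621 -0.742   1.5274]
 [ 0.9945  0.0763 -0.0723 -0.0167]
 [ 0.0088 -0.7455 -0.6665  1.0239]
 [ 0.      0.      0.      1.    ]]
side [[462.002    0.     323.9116]
 [  0.     462.002  195.6336]
 [  0.       0.       1.    ]] [[-0.9744 -0.1439  0.1726  0.2929]
 [-0.2242  0.5701 -0.7904  0.7852]
 [ 0.0153 -0.8089 -0.5878  0.751 ]
 [ 0.      0.      0.      1.    ]]
wrist [[309.7069   0.     319.0587]
 [  0.     309.7069 199.6024]
 [  0.       0.       1.    ]] [[ 0.2344  0.944   0.2321  0.0984]
 [ 0.9721 -0.2272 -0.0576  0.6965]
 [-0.0016  0.2391 -0.971   0.3841]
 [ 0.      0.      0.      1.    ]]
{'time_s': 0.15, 'joint_pos': array([ 1.3017,  0.3793,  1.7346, -0.    ,  1.0285, -0.0333]), 'qd': array([-0.0011, -0.0008, -0.0011, -0.0008,  0.0008,  0.0001]), 'tau': array([  0.0001, -76.411 , -43.4657,   0.0651,   0.0409,  -0.    ]), 'ee_pos': array([0.1635, 0.6803, 0.2134]), 'ee_rot': array([[-0.9723,  0.2336, -0.0002],
       [ 0.2336,  0.9723, -0.0008],
       [ 0.    , -0.0008, -1.    ]]), 'contact_force': array([ 0.3155, -0.5444,  0.5066]), 'torque': array([-0.0037, -0.0129,  0.0264]), 'grasp_force': 0.0, 'width': 0.09089373814890767}
```

View pics/scene0.png

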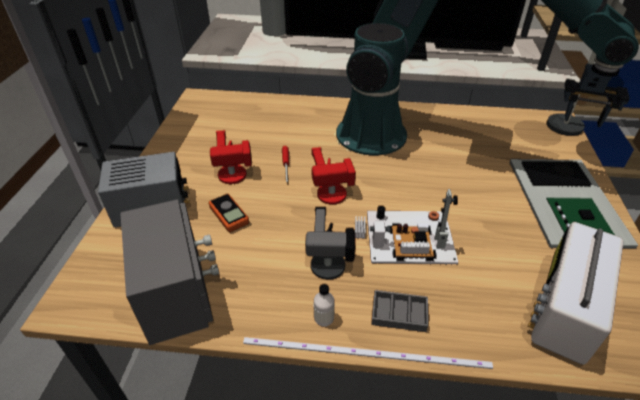

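View pics/side0.png

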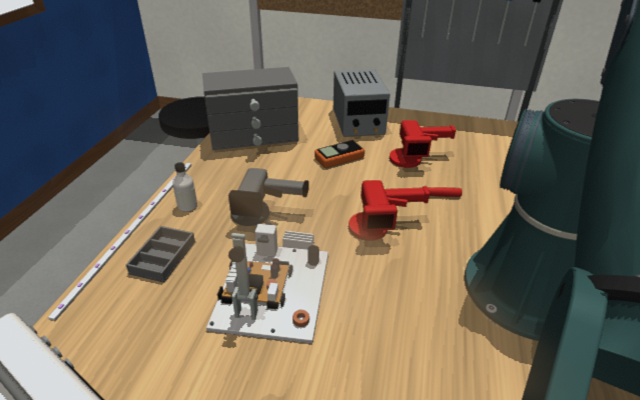

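The scene view shows the jig at about (412,237), with the catch post at (380,233) and the bar standing upright at (447,220). The grey scanner is at (330,245), with its handle pointing up the picture, towards the robot. The red look-alikes are further left. Next I'll enlarge the jig and scanner region for corner positions.

```bash
python3 - <<'E'
import cv2
a=cv2.imread("pics/scene0.png")[180:290,295:475]; cv2.imwrite("pics/a.png",cv2.resize(a,None,fx=4.4,fy=4.4,interpolation=cv2.INTER_CUBIC))
b=cv2.imread("pics/side0.png")[160:345,200:340]; cv2.imwrite("pics/b.png",cv2.resize(b,None,fx=3.2,fy=3.2,interpolation=cv2.INTER_CUBIC))
E
```

```text
(no output)
```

View pics/a.png

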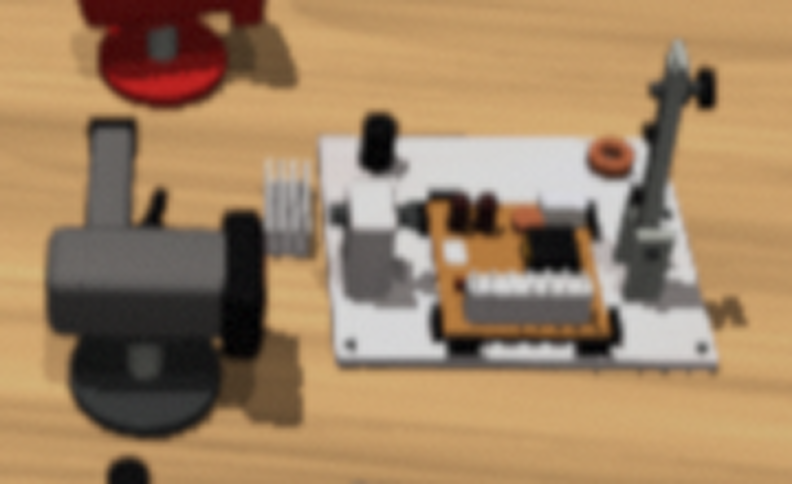

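View pics/b.png

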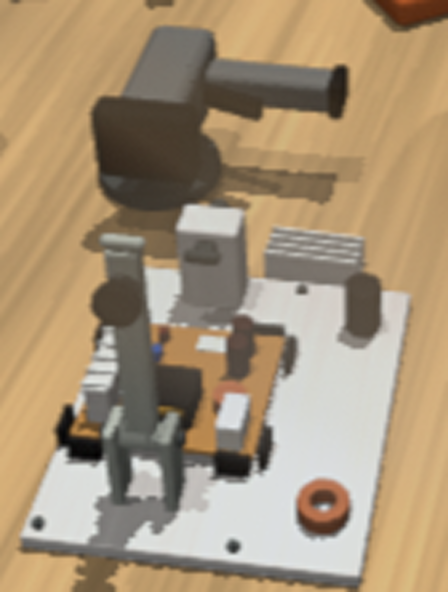

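The enlarged views show the plate corners, at (320,137), (665,140), (717,362), (335,362) in the scene crop and at (410,293), (360,578), (22,545) in the side crop. The bar tip, stud, handle and black nose are also clear. Next I'll fit the jig pose from the corners.

```bash
cat > h.py <<'E'
import numpy as np,cv2
from rig import ctrl
np.set_printoptions(precision=4,suppress=True)
def cam(n):
    c=ctrl.capture(n); return c
def ray(c,uv,fish=False):
    K=c["mtx"];T=c["cam_to_world"]
    x=(uv[0]-K[0,2])/K[0,0];y=(uv[1]-K[1,2])/K[1,1]
    if fish:
        r=np.hypot(x,y)+1e-12;d=np.array([x/r*np.sin(r),y/r*np.sin(r),np.cos(r)])
    else: d=np.array([x,y,1.])
    d=T[:3,:3]@d; return T[:3,3],d/np.linalg.norm(d)
def onz(c,uv,z,fish=False):
    o,d=ray(c,uv,fish); return o+d*(z-o[2])/d[2]
def tri(*rs):
    A=sum(np.eye(3)-np.outer(d,d) for o,d in rs);b=sum((np.eye(3)-np.outer(d,d))@o for o,d in rs)
    p=np.linalg.solve(A,b);return p,[round(float(np.linalg.norm(np.cross(p-o,d))),4) for o,d in rs]
def proj(c,p,fish=False):
    K=c["mtx"];T=c["cam_to_world"];q=T[:3,:3].T@(np.asarray(p)-T[:3,3])
    if fish:
        r=np.hypot(q[0],q[1]);t=np.arctan2(r,q[2]);x,y=q[:2]/r*t
    else: x,y=q[:2]/q[2]
    return np.array([K[0,0]*x+K[0,2],K[1,1]*y+K[1,2]])
def fit2(J,P):  # 2D rigid fit jig->world: yaw, origin
    J=np.array(J);P=np.array(P)[:,:2];a=J-J.mean(0);b=P-P.mean(0)
    th=np.arctan2((a[:,0]*b[:,1]-a[:,1]*b[:,0]).sum(),(a*b).sum())
    R=np.array([[np.cos(th),-np.sin(th)],[np.sin(th),np.cos(th)]]);t=P.mean(0)-R@J.mean(0)
    return th,t,P-(J@R.T+t)
E
python3 - <<'E'
from h import *
S=cam("scene");D=cam("side")
s=lambda u,v:(u/4.4+295-.4,v/4.4+180-.4); d=lambda u,v:(u/3.2+200-.4,v/3.2+160-.4)
J=[(-.14,-.125),(-.14,.125),(.07,.125),(.07,-.125)]
P=[onz(S,s(*q),.012) for q in[(320,137),(665,140),(717,362),(335,362)]]
print(fit2(J,P))
P2=[onz(D,d(*q),.012) for q in[(410,293),(360,578),(22,545)]]
print(fit2(J[:3],P2)); print(fit2(J+J[:3],P+P2))
print("tip",tri(ray(S,s(678,48)),ray(D,d(123,243))))
print("stud",tri(ray(S,s(706,88)),ray(D,d(117,301))))
print("handle end",tri(ray(S,s(112,128)),ray(D,d(338,92))))
print("scanner base disc", onz(S,s(145,383),.0))
for q in[(90,122),(135,122),(88,225),(132,225)]: print(onz(S,s(*q),.094))
E
```

```text
(np.float64(0.09664640592988347), array([0.5803, 0.141 ]), array([[ 0.0001,  0.0009],
       [-0.0013,  0.0021],
       [-0.0013, -0.0022],
       [ 0.0025, -0.0008]]))
(np.float64(0.11363411454218351), array([0.5776, 0.1448]), array([[-0.0008, -0.0004],
       [ 0.0026, -0.0004],
       [-0.0017,  0.0008]]))
(np.float64(0.10346363217683684), array([0.579 , 0.1424]), array([[ 0.0005,  0.0003],
       [ 0.0008,  0.0017],
       [ 0.0009, -0.004 ],
       [ 0.003 , -0.0028],
       [-0.0008,  0.0006],
       [ 0.0001,  0.0004],
       [-0.0044,  0.0038]]))
tip (array([0.5685, 0.2157, 0.2161]), [0.0026, 0.0026])
stud (array([0.5689, 0.2359, 0.1885]), [0.0002, 0.0002])
handle end (array([ 0.5404, -0.1361,  0.0836]), [0.0034, 0.0034])
scanner base disc [ 0.6858 -0.0992  0.    ]
[ 0.5431 -0.1524  0.094 ]
[ 0.5397 -0.1223  0.094 ]
[ 0.6387 -0.1415  0.094 ]
[ 0.6355 -0.1136  0.094 ]
```

Request:
{"fn": "move_arm", "kwargs": {
  "commands": [
    [-0.05,-0.03,0,-0.1,0.0],
    [-0.478,-0.28,0.0,-0.339,0.0],
    [-0.478,-0.28,0.0,-0.339,0.0],
    [-0.478,-0.28,0.0,-0.339,0.0],
    [-0.478,-0.28,0.0,-0.339,0.0],
    [-0.478,-0.28,0.0,-0.339,0.0],
    [-0.478,-0.28,0.0,-0.339,0.0],
    [-0.478,-0.28,0.0,-0.339,0.0],
    [-0.478,-0.28,0.0,-0.339,0.0],
    [-0.478,-0.28,0.0,-0.339,0.0],
    [-0.478,-0.28,0.0,-0.339,0.0],
    [-0.478,-0.28,0.0,-0.339,0.0]
  ]
}}

```text
time_s: 1.75
ee_pos: [0.5621, 0.2976, 0.2139]
ee_rot: [[-0.995, -0.104, -0.0], [-0.104, 0.995, -0.0], [0.0, 0.0, -1.0]]
contact_force: [0.2, -0.2, 0.2]
width: 0.0005
grasp_force: 0.0
```

```bash
python3 - <<'E'
from h import *
W=cam("wrist");cv2.imwrite("pics/w1.png",W["frame"][:,:,::-1]);np.savez("w1.npz",**W)
S=cam("scene");cv2.imwrite("pics/s1.png",S["frame"][:,:,::-1])
print(ctrl.state()["ee_pos"],ctrl.state()["ee_rot"],W["cam_to_world"])
E
```

```text
[0.5622 0.2976 0.2139] [[-0.9945 -0.1044 -0.0001]
 [-0.1044  0.9945 -0.    ]
 [ 0.0001 -0.     -1.    ]] [[-0.1034  0.9659  0.2375  0.4955]
 [ 0.9946  0.1006  0.0241  0.291 ]
 [-0.0006  0.2387 -0.9711  0.3846]
 [ 0.      0.      0.      1.    ]]
```

View pics/w1.png

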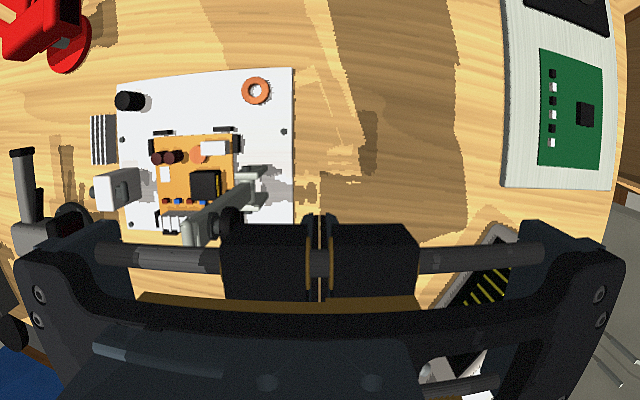

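The wrist view shows the plate, with corners near (117,83), (295,68) and (293,225). The bar is foreshortened towards (190,238), and the stud is near (225,222), partly beside the finger carriage. A crop should give finer positions.

```bash
python3 - <<'E'
import cv2
a=cv2.imread("pics/w1.png")[60:260,100:300]; b=cv2.imread("pics/s1.png")[170:260,410:510]
a=cv2.resize(a,None,fx=3,fy=3,interpolation=cv2.INTER_CUBIC)
b=cv2.resize(b,(200,180),interpolation=cv2.INTER_CUBIC)
import numpy as np
c=np.zeros((600,800,3),np.uint8);c[:,:600]=a;c[:180,600:]=b;cv2.imwrite("pics/c1.png",c)
E
```

```text
(no output)
```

View pics/c1.png

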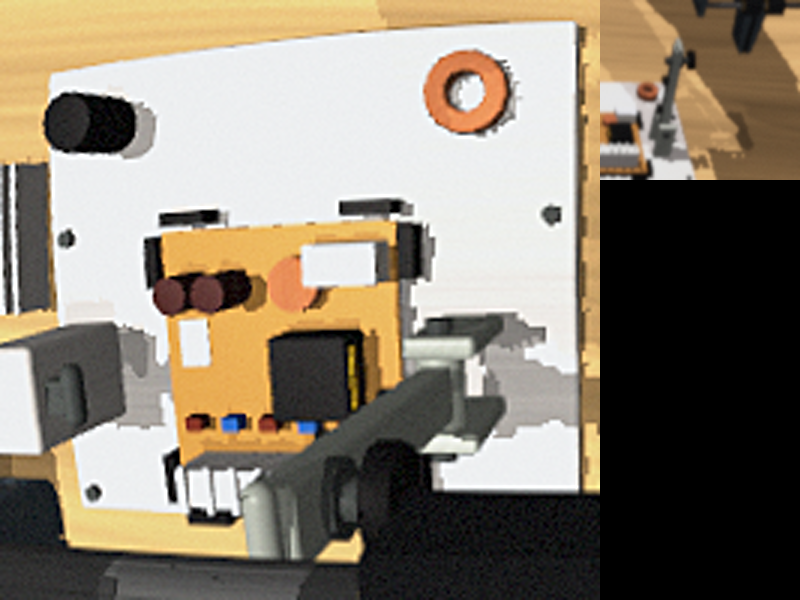

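The crop shows the plate corners clearly. The stud's head runs from x≈360 at the underside to x≈432 at the top face. The bar tip is at about (245–325, 480–555).

```bash
python3 - <<'E'
from h import *
W=dict(np.load("w1.npz"));g=lambda u,v:(u/3+100-.33,v/3+60-.33)
J=[(-.14,-.125),(-.14,.125),(-.125,.108),(.055,-.108),(-.125,-.108)]
P=[onz(W,g(*q),.012,True) for q in[(52,75),(577,23)]]
print(fit2(J[:2],P), np.linalg.norm(P[1]-P[0]))
# nut symmetric check: bolts
for q in[(552,214),(67,239),(94,493)]: print(onz(W,g(*q),.013,True))
th,o=.1035,np.array([.579,.1424]);c,s=np.cos(th),np.sin(th)
def w(x,y,z): return np.array([o[0]+c*x-s*y,o[1]+s*x+c*y,z])
def bar(x,r,h,a): return w(x,.080-(r*np.cos(a)-h*np.sin(a)),.064+r*np.sin(a)+h*np.cos(a))
px=lambda p:(proj(W,p,True)-100+.33-np.array([0,-40]))*3
for a in(1.5,1.53,1.57,1.6):
  print(a,"tip corners",[px(bar(x,.154,h,a)).round() for x in(-.01,.01) for h in(-.006,.006)])
for a in(1.53,1.57):
  for h in(.012,.02,.03,.04):
    C=np.array([px(bar(.014*np.cos(t),.122+.014*np.sin(t),.006+h,a)) for t in np.linspace(0,6.28,25)])
    print(a,h,"ring x",C[:,0].min().round(),C[:,0].max().round(),"y",C[:,1].min().round(),C[:,1].max().round())
E
```

```text
(np.float64(0.09732637142145265), array([0.58  , 0.1419]), array([[-0.0001,  0.0013],
       [ 0.0001, -0.0013]])) 0.24734380212060714
[0.5067 0.2494 0.013 ]
[0.5293 0.0208 0.013 ]
[0.6509 0.0327 0.013 ]
1.5 tip corners [array([208., 497.]), array([257., 500.]), array([221., 586.]), array([269., 591.])]
1.53 tip corners [array([226., 499.]), array([277., 501.]), array([239., 588.]), array([289., 592.])]
1.57 tip corners [array([251., 500.]), array([305., 501.]), array([264., 590.]), array([316., 593.])]
1.6 tip corners [array([271., 501.]), array([326., 501.]), array([284., 592.]), array([337., 593.])]
1.53 0.012 ring x 364.0 403.0 y 439.0 559.0
1.53 0.02 ring x 399.0 434.0 y 440.0 561.0
1.53 0.03 ring x 443.0 474.0 y 440.0 563.0
1.53 0.04 ring x 488.0 514.0 y 441.0 564.0
1.57 0.012 ring x 389.0 421.0 y 439.0 559.0
1.57 0.02 ring x 424.0 452.0 y 439.0 560.0
1.57 0.03 ring x 469.0 492.0 y 439.0 561.0
1.57 0.04 ring x 515.0 533.0 y 439.0 562.0
```

Request:
{"fn": "move_arm", "kwargs": {
  "commands": [
    [-0.001,0,0.034,0,0],
    [-0.001,-0.026,0.034,0,0],
    [-0.001,-0.036,0.034,0,0],
    [-0.001,-0.042,0.032,0,0],
    [-0.001,-0.048,0.03,0,0],
    [-0.001,-0.054,0.028,0,0],
    [-0.001,-0.06,0.028,0,0]
  ]
}}

```text
time_s: 2.72
ee_pos: [0.5703, 0.2371, 0.1864]
ee_rot: [[-0.995, -0.103, 0.001], [-0.103, 0.995, 0.0], [-0.001, 0.0, -1.0]]
contact_force: [0.2, 1.8, 2.5]
width: 0.0003
grasp_force: 0.9
```

Request:
{"fn": "move_arm", "kwargs": {
  "commands": [
    [0,-0.0125,0,0,0],
    [0,-0.025,0.002,0,0],
    [0,-0.037,0.004,0,0],
    [0,-0.049,0.008,0,0],
    [0,-0.06,0.013,0,0],
    [0,-0.071,0.019,0,0],
    [0,-0.081,0.026,0,0]
  ]
}}

```text
time_s: 3.6
ee_pos: [0.5785, 0.1558, 0.1594]
ee_rot: [[-0.995, -0.103, -0.0], [-0.103, 0.995, -0.0], [0.0, -0.0, -1.0]]
contact_force: [-0.1, 0.8, 1.8]
width: 0.0004
grasp_force: 0.6
```

Request:
{"fn": "move_arm", "kwargs": {
  "commands": [
    [0,-0.009,0.008,0,0],
    [0,-0.018,0.017,0,0],
    [0,-0.025,0.027,0,0],
    [0,-0.0315,0.037,0,0]
  ]
}}

```text
time_s: 4.1
ee_pos: [0.5816, 0.1248, 0.1221]
ee_rot: [[-0.995, -0.103, -0.0], [-0.103, 0.995, -0.0], [0.0, -0.0, -1.0]]
contact_force: [-0.5, -0.3, 0.4]
width: 0.0003
grasp_force: 0.4
```

```bash
python3 - <<'E'
from h import *
a=cam("scene")["frame"][170:270,295:475];b=cam("side")["frame"][210:340,190:340]
W=cam("wrist")["frame"][60:260,100:350]
c=np.zeros((600,800,3),np.uint8)
c[:250,:450]=cv2.resize(a,(450,250),interpolation=cv2.INTER_CUBIC);c[:300,460:800]=cv2.resize(b,(340,300),interpolation=cv2.INTER_CUBIC)
c[300:,:375]=cv2.resize(W,(375,300),interpolation=cv2.INTER_CUBIC)
cv2.imwrite("pics/c2.png",c[:,:,::-1])
E
```

```text
(no output)
```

View pics/c2.png

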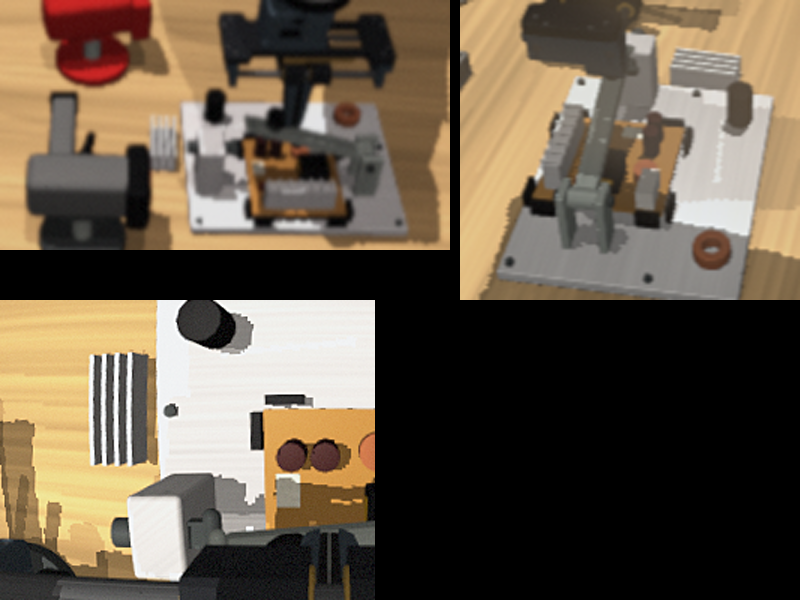

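Request:
{"fn": "move_arm", "kwargs": {
  "commands": [
    [0,0,-0.014,0,0],
    [0,-0.02,-0.014,0,0],
    [0,-0.022,-0.006,0,0],
    [0,-0.023,0.003,0,0],
    [0,-0.024,0.01,0,0],
    [0,-0.024,0.016,0,0]
  ]
}}

```text
time_s: 5.0
ee_pos: [0.5839, 0.1014, 0.1061]
ee_rot: [[-0.995, -0.103, -0.001], [-0.103, 0.995, -0.0], [0.001, -0.0, -1.0]]
contact_force: [-0.1, -0.5, 0.8]
width: 0.0001
grasp_force: 0.3
```

Request:
{"fn": "move_arm", "kwargs": {
  "commands": [
    [0,0,0.002,0,0],
    [0,0,0.004,0,0],
    [0,0,0.005,0,0],
    [0,0,0.006,0,0]
  ]
}}

```text
time_s: 5.5
ee_pos: [0.5842, 0.1014, 0.101]
ee_rot: [[-0.995, -0.103, 0.0], [-0.103, 0.995, 0.0], [-0.0, 0.0, -1.0]]
contact_force: [0.1, -0.5, 1.6]
width: 0.0004
grasp_force: 0.3
```

Request:
{"fn": "move_arm", "kwargs": {
  "commands": [
    [0,0,0.001,0,0],
    [0,0,0.002,0,0]
  ]
}}

```text
time_s: 5.75
ee_pos: [0.5846, 0.1013, 0.0999]
ee_rot: [[-0.995, -0.103, 0.001], [-0.103, 0.995, -0.0], [-0.001, -0.0, -1.0]]
contact_force: [-6.2, -3.1, 21.4]
width: 0.0001
grasp_force: 10.3
```

Request:
{"fn": "move_arm", "kwargs": {
  "commands": [
    [0,0,0,0,0]
  ]
}}

```text
time_s: 5.88
ee_pos: [0.5846, 0.1013, 0.0999]
ee_rot: [[-0.995, -0.103, 0.001], [-0.103, 0.995, -0.0], [-0.001, -0.0, -1.0]]
contact_force: [-5.2, -1.4, 14.6]
width: 0.0004
grasp_force: 7.2
```

Request:
{"fn": "move_arm", "kwargs": {
  "commands": [
    [0,0,0.0005,0,0],
    [0,0,0.0005,0,0]
  ]
}}

```text
time_s: 6.12
ee_pos: [0.5846, 0.1013, 0.0996]
ee_rot: [[-0.995, -0.103, 0.001], [-0.103, 0.995, -0.0], [-0.001, -0.0, -1.0]]
contact_force: [-5.3, -2.8, 17.8]
width: 0.0003
grasp_force: 8.6
```

Request:
{"fn": "move_arm", "kwargs": {
  "commands": [
    [0,0,0.0005,0,0],
    [0,0,0.0005,0,0]
  ]
}}

```text
time_s: 6.38
ee_pos: [0.5846, 0.1011, 0.099]
ee_rot: [[-0.995, -0.103, 0.001], [-0.103, 0.995, -0.0], [-0.001, -0.0, -1.0]]
contact_force: [-4.0, -3.5, 15.9]
width: 0.0003
grasp_force: 7.7
```

Request:
{"fn": "move_arm", "kwargs": {
  "commands": [
    [0,0,0.0005,0,0],
    [0,0,0.001,0,0]
  ]
}}

```text
time_s: 6.62
ee_pos: [0.5846, 0.101, 0.098]
ee_rot: [[-0.995, -0.103, 0.001], [-0.103, 0.995, -0.001], [-0.001, -0.001, -1.0]]
contact_force: [-4.5, -6.8, 14.3]
width: 0.0003
grasp_force: 6.9
```

Request:
{"fn": "move_arm", "kwargs": {
  "commands": [
    [0,0,0.0005,0,0],
    [0,0,0.001,0,0]
  ]
}}

```text
time_s: 6.88
ee_pos: [0.5846, 0.1008, 0.0967]
ee_rot: [[-0.995, -0.103, 0.001], [-0.103, 0.995, -0.001], [-0.001, -0.001, -1.0]]
contact_force: [-2.6, -8.2, 11.1]
width: 0.0002
grasp_force: 5.2
```

Request:
{"fn": "move_arm", "kwargs": {
  "commands": [
    [0,0,0.0005,0,0],
    [0,0,0.001,0,0],
    [0,0,0.0015,0,0]
  ]
}}

```text
time_s: 7.25
ee_pos: [0.5846, 0.101, 0.095]
ee_rot: [[-0.995, -0.103, 0.001], [-0.103, 0.995, -0.0], [-0.001, -0.0, -1.0]]
contact_force: [0.1, -3.3, 5.5]
width: 0.0003
grasp_force: 2.4
```

Request:
{"fn": "move_arm", "kwargs": {
  "commands": [
    [0,0,0.0005,0,0],
    [0,0,0.001,0,0],
    [0,0,0.0015,0,0]
  ]
}}

```text
time_s: 7.62
ee_pos: [0.5839, 0.1015, 0.0927]
ee_rot: [[-0.995, -0.103, -0.0], [-0.103, 0.995, 0.0], [0.0, 0.0, -1.0]]
contact_force: [0.7, -0.2, -0.1]
width: 0.0005
grasp_force: 0.0
```

Request:
{"fn": "move_arm", "kwargs": {
  "commands": [
    [0,0,0.001,0,0],
    [0,0,0.002,0,0],
    [0,0,0.003,0,0]
  ]
}}

```text
time_s: 8.0
ee_pos: [0.5841, 0.1014, 0.0898]
ee_rot: [[-0.995, -0.103, -0.0], [-0.103, 0.995, -0.0], [0.0, 0.0, -1.0]]
contact_force: [-0.0, 0.2, 0.1]
width: 0.0004
grasp_force: 0.0
```

Request:
{"fn": "move_arm", "kwargs": {
  "commands": [
    [0,0,0.0005,0,0],
    [0,0,0.001,0,0]
  ]
}}

```text
time_s: 8.25
ee_pos: [0.5842, 0.1014, 0.0889]
ee_rot: [[-0.995, -0.103, 0.0], [-0.103, 0.995, -0.0], [-0.0, -0.0, -1.0]]
contact_force: [-0.2, 0.3, 0.1]
width: 0.0005
grasp_force: 0.0
```

Request:
{"fn": "move_arm", "kwargs": {
  "commands": [
    [0,0,0.0005,0,0],
    [0,0,0.001,0,0],
    [0,0,0.001,0,0]
  ]
}}

```text
time_s: 8.62
ee_pos: [0.5842, 0.1014, 0.0881]
ee_rot: [[-0.995, -0.103, 0.0], [-0.103, 0.995, -0.0], [-0.0, -0.0, -1.0]]
contact_force: [-1.5, 0.4, 3.8]
width: 0.0004
grasp_force: 1.7
```

Request:
{"fn": "move_arm", "kwargs": {
  "commands": [
    [0,0,0.0005,0,0],
    [0,0,0.001,0,0],
    [0,0,0.001,0,0]
  ]
}}

```text
time_s: 9.0
ee_pos: [0.5844, 0.1013, 0.0878]
ee_rot: [[-0.995, -0.103, 0.0], [-0.103, 0.995, -0.0], [-0.0, -0.0, -1.0]]
contact_force: [-4.6, -1.0, 15.1]
width: 0.0005
grasp_force: 7.7
```

The press met a hard stop about 12.5 mm (0.1 rad) below the nose contact, so the bar is home. Next I'll retreat and hover over the scanner handle.

Request:
{"fn": "move_arm", "kwargs": {
  "commands": [
    [0,0,-0.04,0,0],
    [0,0,-0.09,0,0],
    [-0.002,-0.06,-0.125,0,0.0912],
    [-0.005,-0.12,-0.125,0,0.0912],
    [-0.005,-0.18,-0.125,0,0.0912],
    [-0.005,-0.228,-0.125,0,0.0912],
    [-0.005,-0.228,-0.125,0,0.0912],
    [-0.005,-0.228,-0.125,0,0.0912]
  ]
}}

```text
time_s: 10.0
ee_pos: [0.6124, -0.1246, 0.2117]
ee_rot: [[-0.995, -0.103, -0.0], [-0.103, 0.995, 0.0], [0.0, 0.0, -1.0]]
contact_force: [0.5, -0.5, -0.5]
width: 0.0579
grasp_force: 0.0
```

```bash
python3 - <<'E'
from h import *
W=cam("wrist");np.savez("w2.npz",**W)
f=W["frame"][40:270,180:480];S=cam("scene")["frame"][190:270,370:470]
c=np.zeros((600,800,3),np.uint8);c[:,:]=0
c[:460,:600]=cv2.resize(f,(600,460),interpolation=cv2.INTER_CUBIC);c[:160,600:]=cv2.resize(S,(200,160),interpolation=cv2.INTER_CUBIC)
cv2.imwrite("pics/c3.png",c[:,:,::-1]);print(W["cam_to_world"])
E
```

```text
[[-0.1018  0.9661  0.2373  0.5458]
 [ 0.9948  0.0989  0.024  -0.1311]
 [-0.0003  0.2386 -0.9711  0.3824]
 [ 0.      0.      0.      1.    ]]
```

View pics/c3.png

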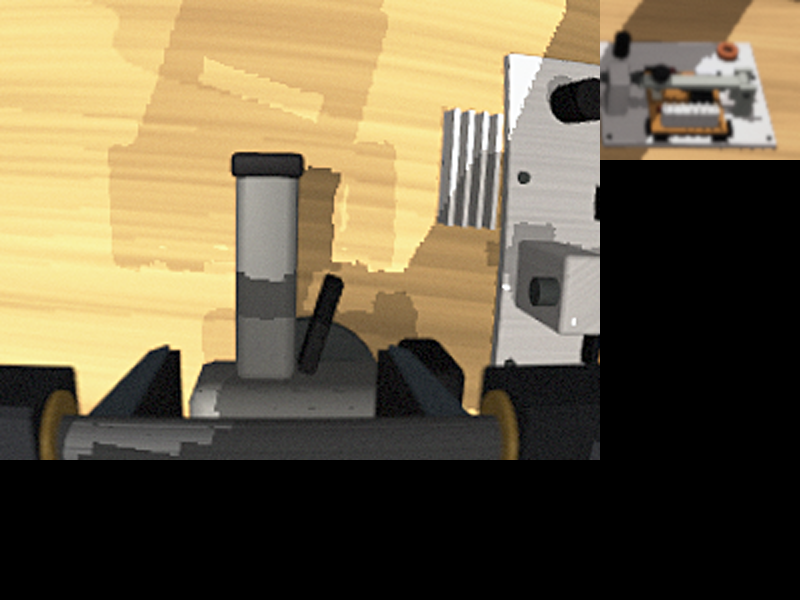

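The handle is at crop columns 236–297, lined up with the tool. Its end cap is at rows 153–177, and the trigger runs from (310,370) to (333,277). The bar lies flat across the board.

```bash
python3 - <<'E'
from h import *
W=dict(np.load("w2.npz"));st=ctrl.state();p,R=st["ee_pos"],st["ee_rot"]
g=lambda u,v:(u/2+180-.25,v/2+40-.25)
for n,q,z in[("endL",(233,155),.094),("endR",(302,155),.094),("L1",(236.5,200),.09),("R1",(298,200),.09),("L2",(238,360),.09),("R2",(296,360),.09),("trigtip",(335,277),.085),("trigroot",(312,372),.085),("headedge",(290,380),.094)]:
    P=onz(W,g(*q),z,True);print(n,P,"tool",(R.T@(P-p))*1000)
print(st["width"])
E
```

```text
endL [ 0.5406 -0.1529  0.094 ] tool [ 74.4439 -21.4744 117.8098]
endR [ 0.5375 -0.1212  0.094 ] tool [ 74.27    10.3315 117.8177]
L1 [ 0.5616 -0.1495  0.09  ] tool [ 53.2316 -20.3015 121.8049]
R1 [ 0.5587 -0.1207  0.09  ] tool [ 53.0977   8.6195 121.8121]
L2 [ 0.6398 -0.1418  0.09  ] tool [-25.3161 -20.7929 121.7854]
R2 [ 0.6368 -0.1132  0.09  ] tool [-25.3544   7.9359 121.7926]
trigtip [ 0.5943 -0.0985  0.085 ] tool [ 15.3828  26.9562 126.8073]
trigroot [ 0.6439 -0.1041  0.085 ] tool [-33.3516  16.2264 126.7927]
headedge [ 0.6462 -0.1153  0.094 ] tool [-34.4331   4.9254 117.7896]
0.06528435396581238
```

Request:
{"fn": "move_arm", "kwargs": {
  "commands": [
    [0.004,-0.0015,0,0,0.0912],
    [0.004,-0.0015,0.0,0,0.0912],
    [0.004,-0.0015,0.04,0,0.0912],
    [0.004,-0.0015,0.08,0,0.0912],
    [0.004,-0.0015,0.11,0,0.0912],
    [0.004,-0.0015,0.135,0,0.0912],
    [0.004,-0.0015,0.15,0,0.0912],
    [0.004,-0.0015,0.15,0,0.0912]
  ]
}}

```text
time_s: 11.1
ee_pos: [0.6084, -0.1266, 0.0613]
ee_rot: [[-0.995, -0.103, -0.001], [-0.103, 0.995, 0.0], [0.001, 0.0, -1.0]]
contact_force: [-0.2, -0.1, 0.2]
width: 0.0911
grasp_force: 0.0
```

Request:
{"fn": "move_arm", "kwargs": {
  "commands": [
    [0,0,0,0,0.06],
    [0,0,0,0,0.05],
    [0,0,0,0,0.045],
    [0,0,0,0,0.042],
    [0,0,0,0,0.039],
    [0,0,0,0,0.039],
    [0,0,0,0,0.039],
    [0,0,0,0,0.039],
    [0,0,0,0,0.039]
  ]
}}

```text
time_s: 12.22
ee_pos: [0.6073, -0.1269, 0.0615]
ee_rot: [[-0.995, -0.103, -0.003], [-0.103, 0.995, 0.0], [0.003, 0.001, -1.0]]
contact_force: [-7.2, -2.6, -0.0]
width: 0.0395
grasp_force: 30.0
```

Request:
{"fn": "move_arm", "kwargs": {
  "commands": [
    [0,0,0,0,0.036],
    [0,0,0,0,0.036],
    [0,0,0,0,0.036],
    [0,0,0,0,0.0912],
    [0,0,0,0,0.0912],
    [0,0,0,0,0.0912],
    [0,0,0,0,0.0912],
    [0,0,0,0,0.0912],
    [0,0,0,0,0.0912],
    [0,0,-0.04,0,0.0912],
    [0,0,-0.09,0,0.0912],
    [0,0,-0.14,0,0.0912],
    [0,0,-0.15,0,0.0912],
    [0,0,-0.15,0,0.0912]
  ]
}}

```text
time_s: 13.98
ee_pos: [0.6088, -0.1269, 0.2121]
ee_rot: [[-0.995, -0.103, 0.001], [-0.103, 0.995, -0.0], [-0.001, -0.0, -1.0]]
contact_force: [0.5, -0.2, 0.4]
width: 0.091
grasp_force: 0.0
```

```bash
python3 - <<'E'
from h import *
W=cam("wrist");f=W["frame"][40:270,180:480];S=cam("scene")["frame"][180:270,290:470];D=cam("side")["frame"][160:345,200:340]
c=np.zeros((600,800,3),np.uint8)
c[:345,:450]=cv2.resize(f,(450,345));c[350:575,:450]=cv2.resize(S,(450,225),interpolation=cv2.INTER_CUBIC);c[:440,460:793]=cv2.resize(D,(333,440),interpolation=cv2.INTER_CUBIC)
cv2.imwrite("pics/c4.png",c[:,:,::-1])
E
```

```text
(no output)
```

View pics/c4.png

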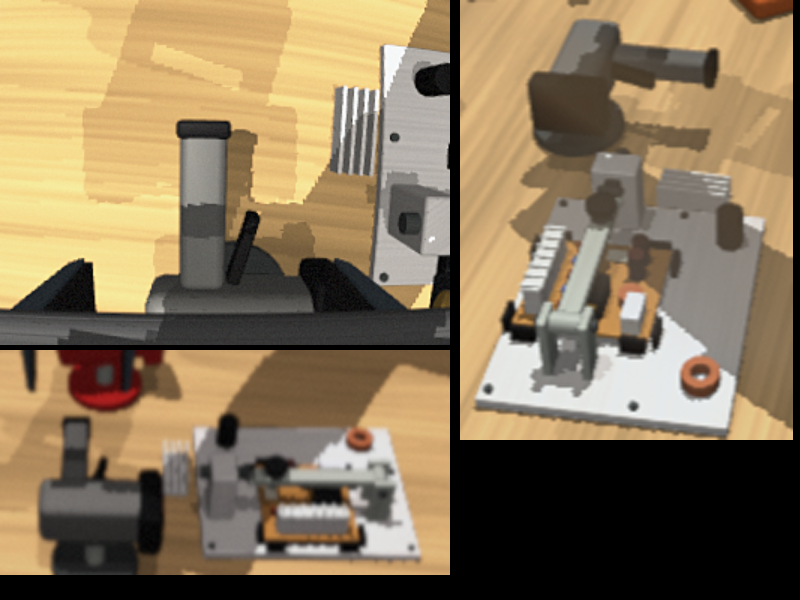

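The bar is level in its catch, the trigger has sprung back, and the board and loose parts are where they were. The gripper is clear, so I'm handing the job in.

```bash
python3 -c "
from rig import ctrl
print(ctrl.job_done())"
```

```text
the job is handed in; nothing more can be done
None
```

I swung the keeper bar shut and pressed it home in its catch (highest force reading 21 N), then squeezed the scanner trigger fully and let it spring back; the board and loose parts look unmoved in the last pictures, and I handed the job in at about 14 s, with no verdict returned.

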